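# Scan a sample's label and clamp it down for the hardness test

### The arm

A 7-joint arm with a two-finger parallel gripper is mounted at the origin on the work surface. World frame = base frame: x ahead of the robot, y to its left, z up, the work surface at z = 0. Lengths are in m, angles in rad, forces in N, time in s.
With the tool pointing down it reaches from about 0.425 to 0.875 m from the base axis. Payload 4.7 kg.
Tool frame: the origin (TCP) lies midway between the tips of the shut fingers; the grasp point (between the pads) lies 19 mm behind it; z points along the fingers, y is the line along which they close (so a half turn about z gives the same grasp; the last joint's range is limited). The gripper opens to 87 mm and grips with 3 to 60 N. Pads are 19 mm wide; open, the fingers measure 117 mm over their backs; the gripper's body (75 mm by 190 mm) begins 51 mm behind the grasp point.
Start: joints at [1.153, 0.321, -0.07, 1.45, 0.023, 1.371, -0.057], TCP at [0.272, -0.59, 0.223] pointing down, gripper open.
Joint ranges: [-2.86, 2.86], [-0.3, 2.09], [-1.38, 1.24], [0.06, 2.45], [-1.56, 4.7], [0.09, 2.05], [-2.69, 2.69]. Speed limits (rad/s): [2.57, 2.57, 3.14, 3.14, 3.14, 3.14, 3.14].

### API

Orientations are given as a rotation vector (axis times angle).
In Python, from bench import ctrl gives the robot as it stands. The module is installed in compiled form; this text tells all that it offers.
- The arm moves only by the tool carry_out, never from a script. Its argument "steps" is a list of rows, each a list of 7 numbers: the turn, a rotation vector about the world's x, y, z in degrees, then the shift along the world's x, y, z in cm, then the opening, from 0 (shut) to 1 (fully open). A call has 1 to 12 rows; each row is the pose to reach, as a shift and turn from the pose commanded when the call began; what a row does not reach only later rows make up. A row lasts 1/10 s, in which the tool goes at most 50 mm and 8.59 degrees, less where a joint would pass 70% of its speed; a pose out of reach is approached as far as the arm can. A call with a gripper value outside its range is refused whole. The fingers move at their own pace and stop on an object; "squeeze" is the grip in N (left out, the last holds). Time passes only in rows, so rows that repeat a pose let the fingers close. It gives the time, the measured TCP pose, the force, the opening and the grip force at its end, in the units of the state.
- ctrl.get_state(): the state, without advancing time (a new reading comes with each control period).
- ctrl.get_image(name): name is "scene" or "top"; returns a dict with "pixels" (480x640x3 uint8, red, green, blue), "camera_matrix" (3x3 intrinsics, pixels), "cam_to_world" (4x4, takes a point from camera to world coordinates). Camera axes: x right, y down, z forward; pixel columns grow to the right and rows downward; lengths in m; the calibration is good to about 2 mm. A picture is of the moment at which its call begins. There is no depth.
- ctrl.close_job(): hands the job in; it is judged then, once.
The state is a dict: "time": time; "joint_positions": joint angles; "qd": joint speeds; "joint_torque": joint torques, N m; "position": TCP position; "tool_rot": TCP orientation; "ft_force": force on the tool from outside, world axes, zero at the start; "torque": the same for the moment, N m; "grip_width": opening from 0.0 (shut) to 1.0 (fully open); "grip_force": force on a finger pad.
Only numpy, scipy, OpenCV 4.12 (cv2) and the standard library are available. Lean on these libraries where they do the work, as an engineer would, in place of code of your own. Each camera call takes 0.05 s, during which the arm holds its last target. There are 200 camera calls.

### The job

Book in the blue sample: pick up the yellow scanner, aim it square at the middle of the sample's barcode label from about 100 mm away, and hold it still there for two seconds without touching the sample with it. Then stand the scanner gently back upright on its black mat and let go, and only after that swing the red-handled clamp all the way down over the sample. Leave the sample and the other things on the bench where they are.

Things in the scene. Friction and masses are not known exactly. Their poses are not given: they have to be found in the camera images.
- scanner: Self-standing pistol-grip scanner, 190 mm high, loose, 0.3 to 0.5 kg: black foot 84 x 66 x 22 mm (orange stripe), black handle 34 x 30 mm, on top a yellow flat-sided barrel 100 long, 38 wide, 42 mm deep, pointing forward and 45 degrees down, with a red window in its black nose. Origin: centre of the foot's underside. x: forward (heading of the beam), y: its left, z: up.
- scanner_grip (a point): Point inside the yellow barrel, 148 mm straight above the scanner's origin: pinch here from above across the 38 mm barrel (fingers close along the scanner's y). The barrel's rear rises to 41 mm above this point, 10 to 50 mm behind it. Axes as the scanner.
- scanner_window (a point): Centre of the red window at the nose of the scanner, 43 mm ahead of and 92 mm above the scanner's origin. z: the beam, out of the window, 45 degrees below the scanner's forward direction; y: the scanner's y.
- mat: Flat black rubber parking mat, 170 x 150 x 3 mm, fixed; the scanner starts standing on it. Origin: centre of the underside; x along the 170 mm, z up.
- sample: Blue plastic sample carrier with a sloping front, 110 long (x) x 80 wide (y) x 75 mm high, 0.4 kg, loose on the stage. Origin: centre of the underside. The slope faces -x and up at 45 degrees; the rear 50 mm of the top is flat.
- label (a point): Centre of the white barcode label (64 mm wide, 52 mm along the slope, black bars) on the sloping front of the blue sample, 46 mm above the sample's underside. z: out of the label, square to it (45 degrees up); y: along its width; x: up the slope.
- stage: Fixed grey clamping stage: plate 200 (x) x 150 (y) x 20 mm, on which the sample sits with its label toward -x; two dark posts at x = +47 to +81 mm, 126 mm high, carry the clamp's pivot. Origin: centre of the plate's underside, z up.
- clamp (a joint): Clamp hinge angle in rad: 0 is fully down (arm level, 14 mm thick, its rubber pad just above the sample's flat top), about 1.45 is upright. Its friction keeps it where it is left; 2 N at the handle moves it. It turns about the stage's y axis.
- clamp_pivot (a point): The clamp's pivot, on the arm's centreline: 60 mm along the stage's x and 112 mm above its underside. Axes of the arm: the arm runs along -x from here for 140 mm, z is square to the arm's upper face (up when the clamp is down, toward the stage's +x when upright).
- clamp_grip (a point): Middle of the upper face of the clamp's red handle (42 mm along the arm, 50 mm wide, 14 mm thick), 119 mm from the pivot, axes of the arm; push here, against the face, to swing the clamp down.
- cartridge: White sealant cartridge standing upright, 50 mm diameter, 225 mm high, loose; bystander. Origin: centre of its underside.
- beaker: Clear beaker, 80 mm diameter, 100 mm high, loose; bystander. Origin: centre of its underside.
- tin: Metal tin with a green band, 72 mm diameter, 100 mm high, loose; bystander. Origin: centre of its underside.

How it is judged:
By the outcome, as a careful person would: the job done as asked, in the order asked, and still so for the second after the job is handed in, with the robot touching nothing.
It also fails if it takes over 67 s, if anything falls off the work surface, if the arm or the gripper's body presses on something with over 40 N, if the wrist force passes 120 N, or if a joint passes its speed limit or range.

## Working session

There is one attempt and no reset: what is moved stays moved. The work goes in short steps, Python scripts to look and compute and a tool call to move; the robot and the scene stay as the last step left them, time stands still between calls to the robot, and variables do not carry over. Pictures are saved under pics/ and viewed, at most 10 in all, crops included, and the job is handed in when it is done.

Besides the shell and the picture viewer there is one more tool, called in YAML: its name, and indented under it one key for each argument. carry_out: Moves the arm, as the interface text tells. Its arguments: {"type":"object","properties":{"steps":{"type":"array","items":{"type":"array","items":{"type":"number"}}},"squeeze":{"type":"number"}},"required":["steps"]}

```bash
mkdir -p pics
python3 - <<'E'
from bench import ctrl
import cv2,numpy as np
np.set_printoptions(precision=4,suppress=True)
for n in("scene","top"):
    d=ctrl.get_image(n); cv2.imwrite(f"pics/{n}0.png",d["pixels"][...,::-1]); np.savez(f"{n}0.npz",**d)
    print(n,d["camera_matrix"],d["cam_to_world"])
print(ctrl.get_state())
E
```

```text
scene [[572.9608   0.     324.5845]
 [  0.     572.9608 246.2431]
 [  0.       0.       1.    ]] [[-0.7108  0.5921 -0.3798  0.9698]
 [ 0.7034  0.5951 -0.3888  0.3232]
 [-0.0042 -0.5435 -0.8394  0.8472]
 [ 0.      0.      0.      1.    ]]
top [[452.316    0.     314.4274]
 [  0.     452.316  243.5134]
 [  0.       0.       1.    ]] [[-0.0177 -0.9794  0.201   0.4863]
 [-0.9998  0.0184  0.0012 -0.0289]
 [-0.0049 -0.2009 -0.9796  0.9545]
 [ 0.      0.      0.      1.    ]]
{'time': 0.1, 'joint_positions': array([ 1.153 ,  0.3217, -0.0701,  1.4516,  0.0226,  1.3708, -0.0569]), 'qd': array([-0.0003, -0.0024, -0.0005, -0.0027, -0.    ,  0.0018, -0.0003]), 'joint_torque': array([ -0.0008, -49.2572,  -0.4059, -31.3396,  -0.0639,   0.0396,
         0.0001]), 'position': array([ 0.2718, -0.5899,  0.2216]), 'tool_rot': array([-3.067 , -0.6727,  0.0007]), 'ft_force': array([ 0.0494, -0.1585, -0.4157]), 'torque': array([ 0.0439, -0.0058,  0.036 ]), 'grip_force': 0.0, 'grip_width': 0.9980290620823937}
```

View pics/scene0.png

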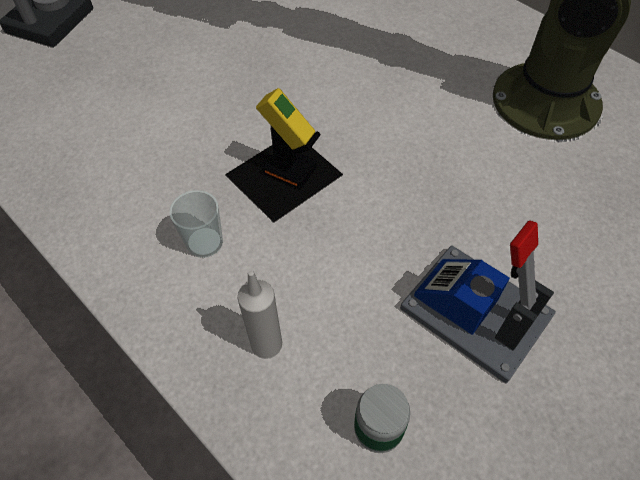

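View pics/top0.png

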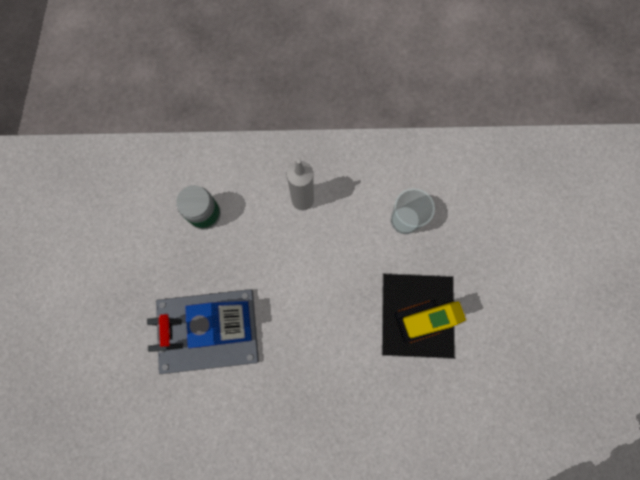

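The scene view shows the scanner at (288,120) on its mat (284,175), the sample at (465,290) and the red handle at (525,243). In the top view the scanner is at (433,318), the mat at (418,316), the label at (231,322) and the handle at (165,331). Next I'll enlarge the key areas.

```bash
cat > h.py <<'E'
import numpy as np,cv2
np.set_printoptions(precision=4,suppress=True)
class V:
    def __init__(s,f):
        d=np.load(f) if isinstance(f,str) else f
        s.im=d["pixels"]; s.K=d["camera_matrix"]; s.T=d["cam_to_world"]
        W=np.linalg.inv(s.T); s.P=s.K@W[:3]
    def ray(s,p):
        v=s.T[:3,:3]@np.linalg.solve(s.K,[p[0],p[1],1.]); return s.T[:3,3],v/np.linalg.norm(v)
    def plane(s,p,z):
        o,v=s.ray(p); return o+v*(z-o[2])/v[2]
    def proj(s,X):
        q=s.P@np.r_[X,1]; return q[:2]/q[2]
def tri(a,p,b,q):
    X=cv2.triangulatePoints(a.P,b.P,np.array(p,float).reshape(2,1),np.array(q,float).reshape(2,1))[:,0]
    X=X[:3]/X[3]; return X,np.linalg.norm(a.proj(X)-p),np.linalg.norm(b.proj(X)-q)
E
python3 - <<'E'
from h import *
S=V("scene0.npz");T=V("top0.npz")
def crop(v,x,y,w,h,k): return cv2.resize(v.im[y:y+h,x:x+w],None,fx=k,fy=k,interpolation=cv2.INTER_CUBIC)[...,::-1]
# each tile 400x300
a=crop(S,225,80,133,100,3); b=crop(T,375,265,100,75,4)
c=crop(S,400,215,160,120,2.5); d=crop(T,140,280,133,100,3)
f=lambda t:cv2.resize(t,(400,300))
cv2.imwrite("pics/tiles.png",np.clip(np.vstack([np.hstack([f(a),f(b)]),np.hstack([f(c),f(d)])]).astype(float)*1.5,0,255).astype(np.uint8))
for n,v in(("S",S),("T",T)):
    hsv=cv2.cvtColor(v.im,cv2.COLOR_RGB2HSV)
    for nm,lo,hi in(("yellow",(20,120,60),(35,255,255)),("red",(0,170,90),(6,255,255)),("blue",(105,130,40),(130,255,255)),("black",(0,0,0),(180,255,28))):
        m=cv2.inRange(hsv,lo,hi); cs,_=cv2.findContours(m,cv2.RETR_EXTERNAL,cv2.CHAIN_APPROX_NONE)
        for c in sorted(cs,key=cv2.contourArea)[::-1][:2]:
            if cv2.contourArea(c)>60: print(n,nm,cv2.contourArea(c),cv2.approxPolyDP(cv2.convexHull(c),2.5,True)[:,0].tolist())
print(T.plane((418,316),0))
E
```

```text
S yellow 1750.0 [[277, 88], [314, 130], [305, 144], [291, 148], [256, 108], [267, 94]]
S red 631.0 [[532, 221], [537, 227], [537, 244], [520, 267], [511, 243], [527, 222]]
S blue 4263.5 [[443, 259], [481, 260], [508, 277], [498, 299], [473, 333], [414, 295]]
S black 6418.5 [[627, 0], [625, 20], [585, 92], [573, 98], [526, 107], [508, 104], [508, 69], [551, 0]]
S black 5088.5 [[318, 132], [342, 174], [273, 221], [226, 175], [271, 127]]
T yellow 1337.0 [[459, 302], [465, 318], [463, 321], [434, 332], [408, 336], [404, 317], [453, 301]]
T red 241.5 [[166, 315], [168, 345], [161, 346], [159, 317]]
T blue 2540.5 [[247, 302], [249, 340], [188, 347], [186, 306]]
T black 3811.5 [[385, 275], [451, 278], [452, 356], [384, 353]]
[ 0.5239 -0.2407  0.    ]
```

View pics/tiles.png

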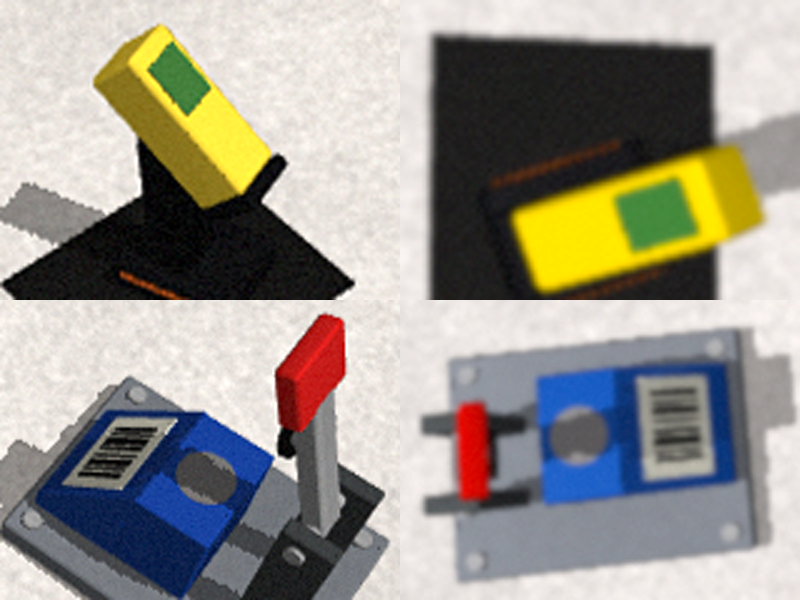

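The tiles show the barrel's bright upper face (with a green panel), its rear face and one side. The sample, label and upright red handle are clear in both views. I'll segment the faces by brightness and triangulate their corners.

```bash
cat > meas.py <<'E'
from h import *
def quad(m):
    cs,_=cv2.findContours(m,cv2.RETR_EXTERNAL,cv2.CHAIN_APPROX_NONE); c=cv2.convexHull(max(cs,key=cv2.contourArea))
    for e in np.arange(1,12,.25):
        a=cv2.approxPolyDP(c,e,True)[:,0]
        if len(a)<=4: break
    return a.astype(float),cv2.contourArea(c)
def up(v,x,y,w,h,k=4):
    t=cv2.resize(v.im[y:y+h,x:x+w],None,fx=k,fy=k,interpolation=cv2.INTER_CUBIC); return cv2.GaussianBlur(t,(0,0),2.5),lambda q:(q+.5)/k-.5+np.array([x,y])
E
python3 - <<'E'
from meas import *
S=V("scene0.npz");T=V("top0.npz")
for n,v,b in(("S",S,(245,75,90,85)),("T",T,(395,290,80,55))):
    t,f=up(v,*b); h=cv2.cvtColor(t,cv2.COLOR_RGB2HSV)
    y=cv2.inRange(h,(20,120,60),(35,255,255)); vals=h[...,2][y>0]
    print(n,np.histogram(vals,bins=range(60,261,10))[0])
    g=cv2.inRange(h,(45,80,40),(80,255,255)); q,a=quad(g); print(" green",f(q).tolist())
E
python3 - <<'E'
from meas import *
S=V("scene0.npz");T=V("top0.npz")
for n,v,b in(("S",S,(400,240,120,100)),("T",T,(180,295,80,60))):
    t,f=up(v,*b); h=cv2.cvtColor(t,cv2.COLOR_RGB2HSV)
    bl=cv2.inRange(h,(105,130,40),(130,255,255)); print(n,"blueV",np.histogram(h[...,2][bl>0],bins=range(40,261,10))[0])
    w=cv2.morphologyEx(cv2.inRange(h,(0,0,110),(180,60,255)),cv2.MORPH_OPEN,np.ones((5,5)))
    cs,_=cv2.findContours(w,cv2.RETR_EXTERNAL,cv2.CHAIN_APPROX_NONE)
    for c in cs:
        if cv2.contourArea(c)>800:
            M=np.zeros_like(w);cv2.drawContours(M,[c],-1,255,-1);q,a=quad(M);print(n,"white",a,f(q).round(1).tolist())
E
```

```text
S [ 196  228  936 9093 1313  952  604  485  519  630  816 1150 7919  113
    0    0    0    0    0    0]
 green [[281.625, 94.375], [293.875, 108.625], [287.125, 116.875], [274.625, 102.875]]
T [ 469  435  416  428  550 1251 2972 1112 1087 1537 1243 2055 5587    0
    0    0    0    0    0    0]
 green [[443.125, 310.625], [447.375, 322.125], [433.625, 325.875], [429.625, 314.875]]
S blueV [ 6183 21177  6598  1069   819  1162 12930   827     0     0     0     0
     0     0     0     0     0     0     0     0     0     0]
S white 9664.0 [[399.6, 310.6], [405.1, 313.6], [439.1, 339.4], [399.6, 339.4]]
S white 79436.5 [[518.4, 286.4], [399.6, 278.6], [399.6, 239.6], [511.4, 239.6]]
T blueV [   0    0  765 4611 5679  901  714 1277 2490 7102    0    0    0    0
    0    0    0    0    0    0    0    0]
T white 1827.5 [[221.1, 333.4], [242.1, 332.1], [242.6, 334.9], [222.9, 338.1]]
```

```bash
cat >> meas.py <<'E'
def topface(v,b,thr):
    t,f=up(v,*b); h=cv2.cvtColor(t,cv2.COLOR_RGB2HSV)
    m=cv2.inRange(h,(18,120,thr),(35,255,255))|cv2.inRange(h,(36,80,40),(80,255,255))
    m=cv2.morphologyEx(m,cv2.MORPH_OPEN,np.ones((13,13))); q,a=quad(m); return f(q)
def blue(v,b,thr):
    t,f=up(v,*b); h=cv2.cvtColor(t,cv2.COLOR_RGB2HSV)
    bl=cv2.morphologyEx(cv2.inRange(h,(105,110,30),(130,255,255)),cv2.MORPH_OPEN,np.ones((9,9)))
    cs,_=cv2.findContours(bl,cv2.RETR_EXTERNAL,cv2.CHAIN_APPROX_NONE)
    H=np.zeros_like(bl); cv2.fillConvexPoly(H,cv2.convexHull(max(cs,key=cv2.contourArea)),255)
    H=cv2.erode(H,np.ones((9,9)))
    flat=cv2.morphologyEx(cv2.inRange(h,(105,110,thr),(130,255,255)),cv2.MORPH_OPEN,np.ones((9,9)))
    lab=cv2.bitwise_and(H,cv2.inRange(h,(0,0,0),(180,95,255)))
    lab=cv2.morphologyEx(lab,cv2.MORPH_OPEN,np.ones((7,7)))
    n,L,st,c=cv2.connectedComponentsWithStats(cv2.morphologyEx(lab,cv2.MORPH_CLOSE,np.ones((15,15))))
    return f(quad(flat)[0]),[(st[i,4],f(quad((L==i).astype(np.uint8)*255)[0]).round(1).tolist()) for i in range(1,n) if st[i,4]>600]
def red(v,b):
    t,f=up(v,*b); h=cv2.cvtColor(t,cv2.COLOR_RGB2HSV)
    m=cv2.inRange(h,(0,150,60),(8,255,255))|cv2.inRange(h,(174,150,60),(180,255,255)); return f(quad(m)[0])
E
python3 - <<'E'
from meas import *
S=V("scene0.npz");T=V("top0.npz")
print("Stop",topface(S,(245,75,90,85),140).tolist());print("Ttop",topface(T,(395,290,80,55),150).tolist())
for n,v,b,t in(("S",S,(400,240,120,100),85),("T",T,(180,295,80,60),110)): print(n,*blue(v,b,t))
print(red(T,(150,305,30,50)).tolist())
# mat
for v,c in((S,[(226,175),(273,221),(342,174)]),(T,[(383,274),(453.5,276.5),(455,357.5),(382.5,355.5)])): print("mat",[v.plane(p,.003)[:2].round(4).tolist() for p in c])
E
```

```text
Stop [[294.625, 109.875], [313.625, 128.875], [305.875, 142.125], [284.875, 121.375]]
Ttop [[427.375, 312.125], [431.875, 330.625], [410.125, 335.625], [404.625, 318.625]]
S [[461.375 285.125]
 [492.375 298.625]
 [483.375 313.125]
 [454.875 295.375]] [(np.int32(11867), [[470.1, 261.9], [448.4, 290.4], [424.9, 288.4], [445.6, 261.9]]), (np.int32(6119), [[474.4, 276.9], [484.1, 275.9], [491.6, 280.6], [493.9, 288.6], [490.4, 294.1], [481.4, 295.9], [472.4, 290.6], [470.1, 283.1]])]
T [[212.125 329.375]
 [212.375 344.375]
 [187.625 346.875]
 [186.625 333.875]] [(np.int32(13262), [[240.9, 304.9], [243.9, 336.9], [221.4, 339.6], [218.1, 305.9]]), (np.int32(4392), [[200.6, 315.4], [208.1, 325.9], [203.9, 332.6], [196.6, 334.1], [189.9, 323.4]])]
[[166.125, 314.125], [169.375, 344.375], [161.625, 346.375], [158.125, 318.375]]
mat [[0.6073, -0.3159], [0.6157, -0.1722], [0.4486, -0.1612]]
mat [[0.6129, -0.1716], [0.6049, -0.3202], [0.4389, -0.31], [0.4455, -0.1625]]
```

```bash
sed -i 's/    m=cv2.morphologyEx(m,cv2.MORPH_OPEN,np.ones((13,13)))/    m=cv2.morphologyEx(cv2.morphologyEx(m,cv2.MORPH_CLOSE,np.ones((21,21))),cv2.MORPH_OPEN,np.ones((13,13)))/; s/H=cv2.erode(H,np.ones((9,9)))/H=cv2.erode(H,np.ones((3,3)))/; s/flat=cv2.morphologyEx(cv2.inRange(h,(105,110,thr),(130,255,255))/flat=cv2.morphologyEx(cv2.inRange(h,(105,110,thr),(130,255,255))|cv2.bitwise_and(H,cv2.inRange(h,(0,0,60),(180,110,255)))/' meas.py
python3 - <<'E'
from meas import *
S=V("scene0.npz");T=V("top0.npz")
a=topface(S,(245,75,90,85),140);b=topface(T,(395,290,80,55),150); print(a.round(1).tolist(),b.round(1).tolist())
o=[]
for n,v,bb,t in(("S",S,(400,240,120,100),85),("T",T,(180,295,80,60),110)):
    fl,l=blue(v,bb,t); print(n,l[0]); o.append(l[0][1])
# green panel
gs=[[281.625, 94.375], [293.875, 108.625], [287.125, 116.875], [274.625, 102.875]];gt=[[443.125, 310.625], [447.375, 322.125], [433.625, 325.875], [429.625, 314.875]]
for i,j in((0,0),(1,3),(2,2),(3,1)): print("green",*tri(S,gs[i],T,gt[j]))
ov=S.im.copy();
E
```

```text
[[276.1, 88.6], [313.4, 128.4], [305.9, 142.1], [268.1, 101.9]] [[450.6, 306.1], [456.1, 324.6], [409.6, 335.1], [404.9, 318.4]]
S (np.int32(11867), [[470.1, 261.9], [448.4, 290.4], [424.9, 288.4], [445.6, 261.9]])
T (np.int32(13262), [[240.9, 304.9], [243.9, 336.9], [221.4, 339.6], [218.1, 305.9]])
green [ 0.5219 -0.2351  0.2019] 1.2732104439375482 2.0127886773140116
green [ 0.5152 -0.2165  0.1792] 1.968526955354718 3.068193444267668
green [ 0.5035 -0.2411  0.1339] 1.5148144055009294 2.3795236488574756
green [ 0.5105 -0.2611  0.1571] 2.3088917386402508 3.681864352438044
```

Run:
```python
from meas import *
S=V("scene0.npz");T=V("top0.npz")
gs=[[281.625, 94.375], [293.875, 108.625], [287.125, 116.875], [274.625, 102.875]];gt=[[443.125, 310.625], [447.375, 322.125], [433.625, 325.875], [429.625, 314.875]]
# S: rear -x, front -x, front +x, rear +x ; T order: rear+x, rear-x, front-x, front+x
for i,j in((0,1),(1,2),(2,3),(3,0)): print("green",*tri(S,gs[i],T,gt[j]))
a=[[276.1, 88.6], [313.4, 128.4], [305.9, 142.1], [268.1, 101.9]];b=[[450.6, 306.1], [456.1, 324.6], [409.6, 335.1], [404.9, 318.4]]
X=[]
for i,j in((0,1),(1,2),(2,3),(3,0)): r=tri(S,a[i],T,b[j]); X.append(r[0]); print("barrel",*r)
X=np.array(X); r=(X[0]+X[3])/2; f=(X[1]+X[2])/2; d=f-r; print("len",np.linalg.norm(d),"w",np.linalg.norm(X[0]-X[3]),np.linalg.norm(X[1]-X[2]),"yaw",np.degrees(np.arctan2(d[1],d[0])),"pitch",np.degrees(np.arctan2(d[2],np.hypot(*d[:2]))),"mid",(r+f)/2)
# label: slope faces -y ; S: corners; T: corners
ls=[[470.1, 261.9], [448.4, 290.4], [424.9, 288.4], [445.6, 261.9]];ls2=[(471.2,263),(452,291),(424.8,289.8),(442.8,261.8)]
lt=[[240.9, 304.9], [243.9, 336.9], [221.4, 339.6], [218.1, 305.9]]
# S 471,263 : up-right ->-x, T top side is +x
for L in(ls,ls2):
  Y=[]
  for i,j in((0,2),(1,3),(2,0),(3,1)): r=tri(S,L[i],T,lt[j]); Y.append(r[0]); print("label",*r)
  Y=np.array(Y); c=Y.mean(0); u,s,vt=np.linalg.svd(Y-c); print(c,"normal",vt[2],"edges",np.linalg.norm(Y-np.roll(Y,-1,0),axis=1))
  w=(Y[1]+Y[2]-Y[0]-Y[3]); print("width dir deg",np.degrees(np.arctan2(w[1],w[0])))
# stage corners in top at z=.02 from tile (x/3.0+140, y/3+280)
st=[(448,358),(738,329),(755,547),(460,581)]
Q=np.array([T.plane(((x-400)/3.0+140,(y-300)/3+280),.02) for x,y in st]); print("stage",Q[:,:2],Q.mean(0),np.linalg.norm(Q-np.roll(Q,-1,0),axis=1))
for e in(Q[0]-Q[1],Q[3]-Q[2]): print(np.degrees(np.arctan2(e[1],e[0])))
```

```text
green [ 0.5065 -0.25    0.1815] 0.42722662050802523 0.6834989649731983
green [ 0.4998 -0.2307  0.1585] 0.33816730412979695 0.5329899508451699
green [ 0.5192 -0.2262  0.1557] 0.1197603683807107 0.18599247248657796
green [ 0.5262 -0.2455  0.1786] 0.6040798983715564 0.9516215749987729
barrel [ 0.5033 -0.2657  0.1818] 1.0842804422428889 1.7528972641003742
barrel [ 0.4861 -0.1964  0.1261] 0.39765035578583274 0.6164342378396337
barrel [ 0.5142 -0.1886  0.1196] 0.6569048111790954 0.9933804106684023
barrel [ 0.5322 -0.2573  0.1773] 0.2543001929802495 0.4000566670135817
len 0.09101692755982281 w 0.03043090523840385 0.02990760995125511 yaw 104.26565168702234 pitch -38.51913981367238 mid [ 0.5089 -0.227   0.1512]
label [0.4837 0.1504 0.0835] 0.24654917681009375 0.32421204312729446
label [0.547  0.1582 0.0831] 0.3016889285148774 0.37945667224222296
label [0.5504 0.1213 0.0459] 0.009728950120298898 0.012353968178939518
label [0.4881 0.1138 0.0459] 0.3135249686594986 0.41498432806914887
[0.5173 0.1359 0.0646] normal [-0.0882  0.7052 -0.7035] edges [0.0638 0.0525 0.0627 0.0526]
width dir deg 6.945828559168636
label [0.4831 0.1518 0.0812] 0.20701390059443736 0.27213954180027916
label [0.5452 0.161  0.0829] 1.1059931804647327 1.3920522668542745
label [0.5506 0.1219 0.0424] 0.003838769290567128 0.004869759189275299
label [0.4896 0.1116 0.0452] 1.3974900629700016 1.848404871300309
[0.5171 0.1366 0.0629] normal [ 0.1145 -0.6811  0.7232] edges [0.0628 0.0566 0.0619 0.0544]
width dir deg 9.014486588665038
stage [[0.5667 0.3008]
 [0.583  0.1017]
 [0.4373 0.0889]
 [0.4188 0.285 ]] [0.5015 0.1941 0.02  ] [0.1998 0.1463 0.197  0.1488]
94.67695315834418
95.38233896727819
```

Run:
```python
from meas import *
S=V("scene0.npz");T=V("top0.npz")
p=[T.plane(((x-400)/4+375,y/4+265),.018) for x,y in((490,186),(622,141))]; d=p[0]-p[1]; print("stripe",p,np.degrees(np.arctan2(d[1],d[0])),np.linalg.norm(d))
pts=dict(rt=(-24.3,189),rb=(-54,159.5),ft=(46.5,118))
def model(o,yaw):
    c,s=np.cos(np.radians(yaw)),np.sin(np.radians(yaw)); R=np.array([[c,-s],[s,c]])
    return {(k,sg):np.r_[o+R@[x/1e3,sg*.019],z/1e3+.003] for k,(x,z) in pts.items() for sg in(1,-1)}
o=np.array([.5125,-.237])
M=model(o,106)
big=[]
for v,x0,y0 in((S,240,75),(T,390,280)):
    t=cv2.resize(v.im[y0:y0+100,x0:x0+100],None,fx=4,fy=4,interpolation=cv2.INTER_CUBIC).astype(float)*1.4; t=np.clip(t,0,255).astype(np.uint8)[...,::-1].copy()
    for k,X in M.items():
        q=(v.proj(X)-[x0,y0]+.5)*4; cv2.circle(t,tuple(int(i) for i in q),3,(255,0,255),-1)
    big.append(t)
cv2.imwrite("pics/chk.png",np.hstack(big))
```

```text
stripe [array([ 0.5331, -0.1953,  0.018 ]), array([ 0.5548, -0.2644,  0.018 ])] 107.42567606552652 0.07242160173211667
```

View pics/chk.png

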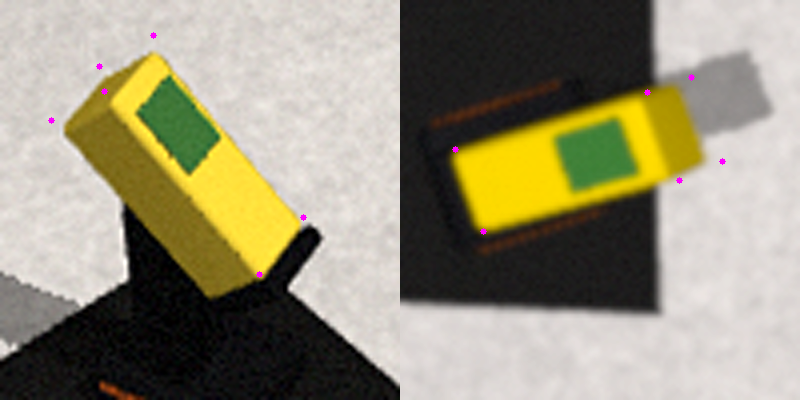

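The front corners of the check points land on the barrel, but the rear ones overshoot because the barrel is shorter than I assumed. I'll triangulate the true corners read from this picture.

Run:
```python
from meas import *
S=V("scene0.npz");T=V("top0.npz")
s=lambda x,y:((x+.5)/4-.5+240,(y+.5)/4-.5+75); t=lambda x,y:((x-400+.5)/4-.5+390,(y+.5)/4-.5+280)
A=[(s(155,53),t(668,180)),(s(110,103),t(645,92)),(s(304,220),t(482,233)),(s(259,278),t(452,150))]
X=[]
for a,b in A: r=tri(S,a,T,b); X.append(r[0]); print(*r)
X=np.array(X); r=X[:2].mean(0); f=X[2:].mean(0); d=f-r
print("w",np.linalg.norm(X[0]-X[1]),np.linalg.norm(X[2]-X[3]),"len",np.linalg.norm(d),"pitch",np.degrees(np.arctan2(d[2],np.hypot(*d[:2]))),"yaw",np.degrees(np.arctan2(d[1],d[0])))
for e in(X[1]-X[0],X[3]-X[2]): print("yaw w",90+np.degrees(np.arctan2(e[1],e[0])))
for yaw in(105,107):
  h=np.array([np.cos(np.radians(yaw)),np.sin(np.radians(yaw))])
  for m in(r,f,(r+f)/2): x=.1647-(m[2]-.003); print(yaw,"origin",m[:2]-x*h)
```

```text
[ 0.5015 -0.2639  0.1838] 0.15635494657636836 0.2525175487787518
[ 0.5367 -0.2548  0.1855] 0.7442115782935824 1.1685228502440754
[ 0.4805 -0.1977  0.1183] 0.01283179491303214 0.019900724758619613
[ 0.518  -0.1865  0.1186] 0.14138004222026418 0.21336876814751674
w 0.03633243212241113 0.03911984489836682 len 0.09641687612513741 pitch -43.37245966303713 yaw 106.45374017708971
yaw w 104.63509138991313
yaw w 106.64580379703888
105 origin [ 0.5147 -0.243 ]
105 origin [ 0.512  -0.2397]
105 origin [ 0.5133 -0.2413]
107 origin [ 0.5141 -0.2431]
107 origin [ 0.5136 -0.2392]
107 origin [ 0.5139 -0.2412]
```

Barrel corners triangulate to a 38 mm width, 96 mm length, 43° pitch and 106.3° yaw. That puts the scanner origin at about (0.5135, -0.240). The label centre is at (0.517, 0.136, 0.065), with its normal matching 45° and a heading of 97.1°. Next I'll move above the scanner.

carry_out:
  steps:
    - [0, 0, 8.2, 1.2, 1.7, 4, 1]
    - [0, 0, 16.3, 3.6, 5.2, 7, 1]
    - [0, 0, 24.5, 6, 8.7, 8, 1]
    - [0, 0, 32.6, 8.5, 12.2, 8, 1]
    - [0, 0, 40.8, 11, 15.8, 8, 1]
    - [0, 0, 49, 13.5, 19.4, 8, 1]
    - [0, 0, 57.1, 16, 23, 8, 1]
    - [0, 0, 65.3, 18.5, 26.6, 8, 1]
    - [0, 0, 73.4, 21, 30.4, 8, 1]
    - [0, 0, 81.6, 23.2, 33.5, 8, 1]
    - [0, 0, 81.6, 24.2, 35, 8, 1]
    - [0, 0, 81.6, 24.2, 35, 8, 1]

```text
time: 1.3
position: [0.5156, -0.2365, 0.3023]
tool_rot: [-1.875, -2.52, -0.002]
ft_force: [0.6, -0.8, 0.2]
grip_width: 1.0
grip_force: 0.0
```

Run:
```python
from h import *
from bench import ctrl
d=ctrl.get_image("scene"); e=ctrl.get_image("top")
cv2.imwrite("pics/pre.png",np.clip(np.hstack([cv2.resize(d["pixels"][40:240,200:400],(400,400)),cv2.resize(e["pixels"][240:390,350:500],(400,400))])[...,::-1]*1.4,0,255).astype(np.uint8))
s=ctrl.get_state()
from scipy.spatial.transform import Rotation as R
print(s["time"],s["position"],R.from_rotvec(s["tool_rot"]).as_matrix(),s["joint_positions"])
```

```text
1.4 [ 0.5134 -0.2411  0.3022] [[-0.2809  0.9597 -0.0011]
 [ 0.9597  0.2809 -0.0005]
 [-0.0002 -0.0012 -1.    ]] [ 0.8116  0.1455 -0.4703  1.5206  0.0668  1.492   0.625 ]
```

View pics/pre.png

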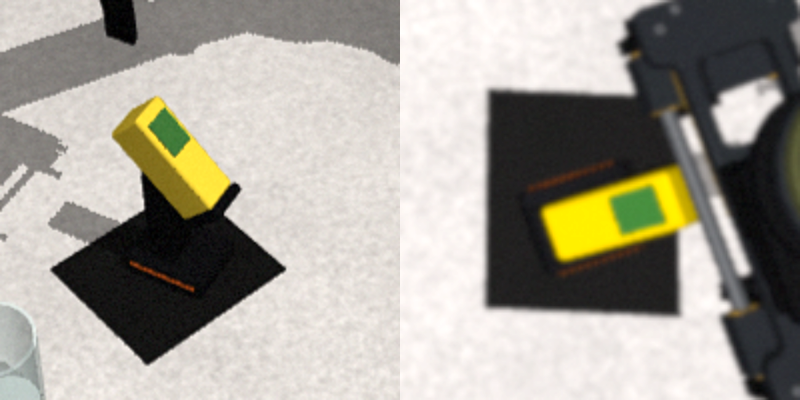

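The fingers straddle the barrel as intended, so I'll descend, close and then lift in separate calls.

carry_out:
  steps:
    - [0, 0, 0, 0, 0, -3, 1]
    - [0, 0, 0, 0, 0, -6, 1]
    - [0, 0, 0, 0, 0, -9, 1]
    - [0, 0, 0, 0, 0, -11, 1]
    - [0, 0, 0, 0, 0, -13, 1]
    - [0, 0, 0, 0, 0, -15, 1]
    - [0, 0, 0, 0, 0, -16, 1]
    - [0, 0, 0, 0, 0, -17, 1]
    - [0, 0, 0, 0, 0, -17, 1]
    - [0, 0, 0, 0, 0, -17, 1]

```text
time: 2.4
position: [0.5142, -0.2409, 0.1332]
tool_rot: [1.883, 2.513, 0.0]
ft_force: [0.1, -0.4, 0.3]
grip_width: 0.998
grip_force: 0.0
```

carry_out:
  steps:
    - [0, 0, 0, 0, 0, 0, 0.6]
    - [0, 0, 0, 0, 0, 0, 0.5]
    - [0, 0, 0, 0, 0, 0, 0.4]
    - [0, 0, 0, 0, 0, 0, 0.3]
    - [0, 0, 0, 0, 0, 0, 0.2]
    - [0, 0, 0, 0, 0, 0, 0.2]
    - [0, 0, 0, 0, 0, 0, 0.2]
    - [0, 0, 0, 0, 0, 0, 0.2]
    - [0, 0, 0, 0, 0, 0, 0.2]
  squeeze: 30

```text
time: 3.3
position: [0.514, -0.2404, 0.1326]
tool_rot: [1.883, 2.515, -0.0]
ft_force: [1.2, -0.2, 0.7]
grip_width: 0.433
grip_force: 30.0
```

carry_out:
  steps:
    - [0, 0, 0, 0, 0, 0.5, 0.2]
    - [0, 0, 0, 0, 0, 1.5, 0.2]
    - [0, 0, 0, 0, 0, 3, 0.2]
    - [0, 0, 0, 0, 0, 5, 0.2]
    - [0, 0, 0, 0, 0, 7, 0.2]
    - [0, 0, 0, 0, 0, 9, 0.2]
    - [0, 0, 0, 0, 0, 10.5, 0.2]
    - [0, 0, 0, 0, 0, 11.5, 0.2]
    - [0, 0, 0, 0, 0, 12, 0.2]
    - [0, 0, 0, 0, 0, 12, 0.2]

```text
time: 4.3
position: [0.5142, -0.2404, 0.253]
tool_rot: [1.883, 2.514, 0.0]
ft_force: [-0.0, -0.5, -3.9]
grip_width: 0.431
grip_force: 30.0
```

carry_out:
  steps:
    - [0, 0, -0.5, 0.1, 1, 0, 0.2]
    - [0, 0, -1.5, 0.2, 3, 0, 0.2]
    - [0, 0, -2.5, 0.4, 6, 0, 0.2]
    - [0, 0, -3.5, 0.6, 9, 0, 0.2]
    - [0, 0, -4.5, 0.8, 12, 0, 0.2]
    - [0, 0, -5.5, 1, 15, 0, 0.2]
    - [0, 0, -6.5, 1.2, 18, 0, 0.2]
    - [0, 0, -7.5, 1.4, 21, 0, 0.2]
    - [0, 0, -8.5, 1.6, 23.5, 0, 0.2]
    - [0, 0, -9.2, 1.75, 25.5, 0, 0.2]
    - [0, 0, -9.2, 1.75, 26.3, 0, 0.2]
    - [0, 0, -9.2, 1.75, 26.3, 0, 0.2]

```text
time: 5.5
position: [0.5309, 0.0243, 0.252]
tool_rot: [-2.074, -2.358, 0.001]
ft_force: [-1.0, -0.7, -4.5]
grip_width: 0.429
grip_force: 30.0
```

Run:
```python
from h import *
from bench import ctrl
d=ctrl.get_image("scene"); e=ctrl.get_image("top"); np.savez("scene1.npz",**d); np.savez("top1.npz",**e)
cv2.imwrite("pics/held.png",np.clip(np.hstack([cv2.resize(d["pixels"][120:280,320:480],(400,400)),cv2.resize(e["pixels"][250:390,200:340],(400,400))])[...,::-1]*1.4,0,255).astype(np.uint8))
s=ctrl.get_state(); print(s["time"],s["position"],s["tool_rot"],s["ft_force"],s["torque"],s["grip_width"])
```

```text
5.6 [0.5312 0.0214 0.2521] [-2.0798 -2.3545  0.0021] [ 0.3153 -0.158  -3.3948] [-0.072  -0.121   0.0362] 0.42918319381213493
```

View pics/held.png

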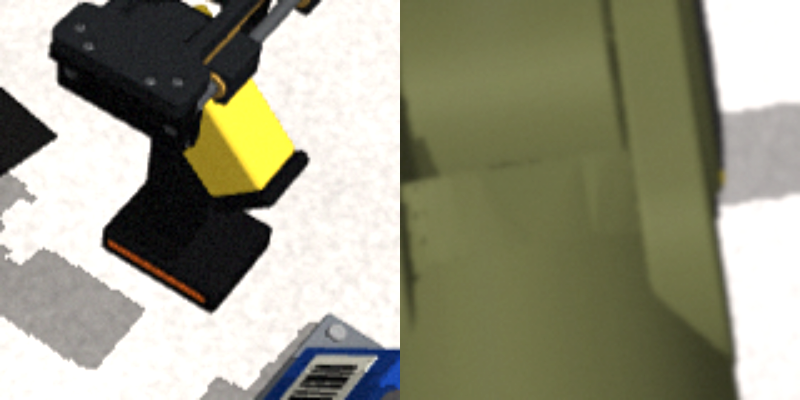

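Held scanner in the scene view: upright, front barrel corners at about (438,183) and (425,196), foot bottom corners at (405,244) and (361,216). I'll check these against the expected held pose.

Run:
```python
from h import *
S=V("scene1.npz")
y=np.radians(97.1);c,s=np.cos(y),np.sin(y);R=np.array([[c,-s],[s,c]])
obs={(46.5,19,118):(438,182.8),(46.5,-19,118):(424.8,196),(42,-33,0):(405.2,244.4),(-42,-33,0):(361.2,216),(42,33,22):(428,213.2)}
o=np.array([.5312,.0214])
for k,p in obs.items():
    k=np.array(k)/1e3; z=.1225+k[2]; X=np.r_[o+R@k[:2],z]; q=S.plane(p,z)
    print(k,S.proj(X).round(1),p,"scanner-frame err mm",(R.T@(q-X)[:2]*1e3).round(1))
```

```text
[0.0465 0.019  0.118 ] [434.2 174.7] (438, 182.8) scanner-frame err mm [11.7 -8.9]
[ 0.0465 -0.019   0.118 ] [419.  191.9] (424.8, 196) scanner-frame err mm [ 9.9 -1. ]
[ 0.042 -0.033  0.   ] [400.9 245. ] (405.2, 244.4) scanner-frame err mm [4.5 4.9]
[-0.042 -0.033  0.   ] [356.1 217.1] (361.2, 216) scanner-frame err mm [5.  6.7]
[0.042 0.033 0.022] [426.8 208.6] (428, 213.2) scanner-frame err mm [ 6.2 -6.3]
```

carry_out:
  steps:
    - [0, 0, 0, 0, 0, -1, 0.2]
    - [0, 0, 0, 0, 0, -2.5, 0.2]
    - [0, 0, 0, 0, 0, -4, 0.2]
    - [0, 0, 0, 0, 0, -5.5, 0.2]
    - [0, 0, 0, 0, 0, -7, 0.2]
    - [0, 0, 0, 0, 0, -7.8, 0.2]
    - [0, 0, 0, 0, 0, -7.8, 0.2]
    - [0, 0, 0, 0, 0, -7.8, 0.2]
    - [0, 0, 0, 0, 0, -7.8, 0.2]
    - [0, 0, 0, 0, 0, -7.8, 0.2]

```text
time: 6.6
position: [0.5321, 0.0227, 0.1754]
tool_rot: [2.078, 2.354, 0.002]
ft_force: [-0.8, 0.0, -3.8]
grip_width: 0.435
grip_force: 30.0
```

Run:
```python
from h import *
from bench import ctrl
d=ctrl.get_image("scene"); e=ctrl.get_image("top"); np.savez("scene2.npz",**d); np.savez("top2.npz",**e)
s=ctrl.get_state(); p=s["position"]; r=s["tool_rot"]; print(s["time"],p,r,s["ft_force"])
S=V(d)
a=np.arctan2(r[1],r[0]); y=2*a; print("heading",np.degrees(y)%360)
y=np.radians(97.1);c,sn=np.cos(y),np.sin(y);R=np.array([[c,-sn],[sn,c]])
x0,y0=345,170
t=np.clip(cv2.resize(d["pixels"][y0:y0+130,x0:x0+140],(700,650-50+0),interpolation=cv2.INTER_CUBIC)*1.0,0,255)
t=cv2.resize(d["pixels"][y0:y0+120,x0:x0+150],None,fx=5,fy=5,interpolation=cv2.INTER_CUBIC); t=np.clip(t*1.4,0,255).astype(np.uint8)[...,::-1].copy()
for k in((46.5,19,118),(46.5,-19,118),(42,-33,0),(-42,-33,0),(42,33,22),(42,-33,22),(-42,-33,22),(43,0,92)):
    k=np.array(k)/1e3; X=np.r_[p[:2]+R@k[:2],p[2]-.1296+k[2]]; q=S.proj(X); print(k,X,q.round(1))
    cv2.circle(t,tuple(int(i) for i in (q-[x0,y0]+.5)*5),3,(255,0,255),-1)
cv2.imwrite("pics/aim.png",t)
```

```text
6.7 [0.5319 0.0226 0.1751] [2.0782 2.3547 0.0009] [-0.5671 -0.8478 -3.785 ]
heading 97.13866888844365
[0.0465 0.019  0.118 ] [0.5073 0.0664 0.1635] [426.4 209.1]
[ 0.0465 -0.019   0.118 ] [0.545  0.0711 0.1635] [412.3 225.6]
[ 0.042 -0.033  0.   ] [0.5594 0.0684 0.0455] [396.1 271.6]
[-0.042 -0.033  0.   ] [ 0.5698 -0.015   0.0455] [354.4 244.8]
[0.042 0.033 0.022] [0.4939 0.0602 0.0675] [420.3 237.4]
[ 0.042 -0.033  0.022] [0.5594 0.0684 0.0675] [397.5 264.6]
[-0.042 -0.033  0.022] [ 0.5698 -0.015   0.0675] [354.9 237.5]
[0.043 0.    0.092] [0.5266 0.0653 0.1375] [415.1 226.2]
```

View pics/aim.png

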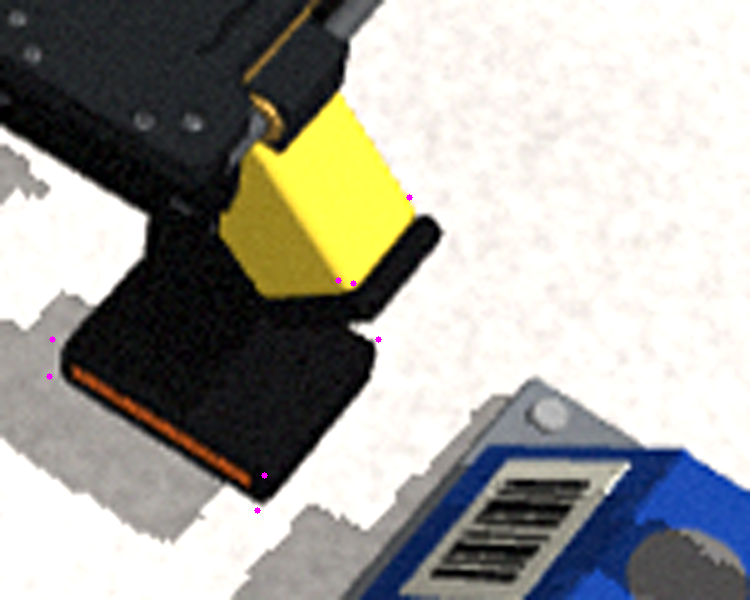

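The predicted points run parallel to the seen edges, 2–3 px off. I'll run the same check on the start picture, where the scanner is known to stand upright, to separate model error from tilt in the grip.

Run:
```python
from meas import *
def ana(f,org,yaw,z0,box,corners):
    v=V(f); y=np.radians(yaw);c,s=np.cos(y),np.sin(y);R=np.array([[c,-s],[s,c]])
    x,yy,w,h=box; t=cv2.cvtColor(v.im[yy:yy+h,x:x+w],cv2.COLOR_RGB2HSV)
    m=cv2.inRange(t,(3,150,35),(17,255,200)); n,L,st,_=cv2.connectedComponentsWithStats(m); i=1+np.argmax(st[1:,4])
    P=np.argwhere(L==i)[:,::-1].astype(np.float32)+[x,yy]; mu=P.mean(0); u,sg,vt=np.linalg.svd(P-mu,full_matrices=False); k=(P-mu)@vt[0]
    e=[mu+vt[0]*k.min(),mu+vt[0]*k.max()]
    for p in e:
        q=v.plane(p,z0+.014)[:2]-org; print("stripe",np.round(p,1),(R.T@q*1e3).round(1))
    for p in corners:
        q=v.plane(p,z0+.118)[:2]-org; print("corner",(R.T@q*1e3).round(1))
    # side silhouette direction of handle etc. omitted
ana("scene0.npz",[.514,-.2405],106.3,.003,(245,150,70,50),[(240+304/4-.4,75+220/4-.4),(240+259/4-.4,75+278/4-.4)])
ana("scene2.npz",[.5319,.0226],97.1,.0455,(350,235,60,40),[(345+412/5-.4,170+212/5-.4),(345+346/5-.4,170+290/5-.4)])
```

```text
stripe [264.6 170.9] [-31.8 -33.6]
stripe [296.2 184.5] [ 37.2 -33.1]
corner [51.7 17.9]
corner [ 51.6 -20.9]
stripe [358.8 243.3] [-33.1 -33.7]
stripe [394.6 266. ] [ 37.9 -33.4]
corner [50.1 15. ]
corner [ 50.2 -20.5]
```

Same readings in both pictures to within 1.5 mm, so the scanner sits untilted in the grip, about 2 mm ahead of my estimate. I'll correct by 2 mm back and 1 mm down, then hold.

carry_out:
  steps:
    - [0, 0, 0, 0, -0.1, -0.1, 0.2]
    - [0, 0, 0, 0, -0.2, -0.1, 0.2]
    - [0, 0, 0, 0, -0.2, -0.1, 0.2]
    - [0, 0, 0, 0, -0.2, -0.1, 0.2]
    - [0, 0, 0, 0, -0.2, -0.1, 0.2]
    - [0, 0, 0, 0, -0.2, -0.1, 0.2]
    - [0, 0, 0, 0, -0.2, -0.1, 0.2]
    - [0, 0, 0, 0, -0.2, -0.1, 0.2]
    - [0, 0, 0, 0, -0.2, -0.1, 0.2]
    - [0, 0, 0, 0, -0.2, -0.1, 0.2]
    - [0, 0, 0, 0, -0.2, -0.1, 0.2]
    - [0, 0, 0, 0, -0.2, -0.1, 0.2]

```text
time: 7.9
position: [0.5315, 0.0207, 0.1736]
tool_rot: [2.079, 2.355, 0.0]
ft_force: [-0.0, 0.2, -3.2]
grip_width: 0.437
grip_force: 30.0
```

carry_out:
  steps:
    - [0, 0, 0, 0, 0, 0, 0.2]
    - [0, 0, 0, 0, 0, 0, 0.2]
    - [0, 0, 0, 0, 0, 0, 0.2]
    - [0, 0, 0, 0, 0, 0, 0.2]
    - [0, 0, 0, 0, 0, 0, 0.2]
    - [0, 0, 0, 0, 0, 0, 0.2]
    - [0, 0, 0, 0, 0, 0, 0.2]
    - [0, 0, 0, 0, 0, 0, 0.2]
    - [0, 0, 0, 0, 0, 0, 0.2]
    - [0, 0, 0, 0, 0, 0, 0.2]
    - [0, 0, 0, 0, 0, 0, 0.2]
    - [0, 0, 0, 0, 0, 0, 0.2]

```text
time: 9.1
position: [0.5315, 0.0206, 0.1736]
tool_rot: [2.079, 2.355, 0.0]
ft_force: [-1.0, -0.2, -3.6]
grip_width: 0.434
grip_force: 30.0
```

carry_out:
  steps:
    - [0, 0, 0, 0, 0, 0, 0.2]
    - [0, 0, 0, 0, 0, 0, 0.2]
    - [0, 0, 0, 0, 0, 0, 0.2]
    - [0, 0, 0, 0, 0, 0, 0.2]
    - [0, 0, 0, 0, 0, 0, 0.2]
    - [0, 0, 0, 0, 0, 0, 0.2]
    - [0, 0, 0, 0, 0, 0, 0.2]
    - [0, 0, 0, 0, 0, 0, 0.2]
    - [0, 0, 0, 0, 0, 0, 0.2]
    - [0, 0, 0, 0, 0, 0, 0.2]

```text
time: 10.1
position: [0.5315, 0.0206, 0.1736]
tool_rot: [2.079, 2.355, 0.0]
ft_force: [-1.4, -0.3, -2.9]
grip_width: 0.433
grip_force: 30.0
```

carry_out:
  steps:
    - [0, 0, 0, 0, -0.5, 0.5, 0.2]
    - [0, 0, 0, 0, -1.5, 1.5, 0.2]
    - [0, 0, 0, 0, -3, 3, 0.2]
    - [0, 0, 1, -0.2, -5, 5, 0.2]
    - [0, 0, 2, -0.4, -8, 6.5, 0.2]
    - [0, 0, 3.5, -0.7, -11, 7.5, 0.2]
    - [0, 0, 5, -1, -14, 7.9, 0.2]
    - [0, 0, 6, -1.2, -17, 7.9, 0.2]
    - [0, 0, 7.5, -1.4, -20, 7.9, 0.2]
    - [0, 0, 8.5, -1.6, -23, 7.9, 0.2]
    - [0, 0, 9.2, -1.75, -25.2, 7.9, 0.2]
    - [0, 0, 9.2, -1.75, -26.1, 7.9, 0.2]

```text
time: 11.3
position: [0.5128, -0.2448, 0.2532]
tool_rot: [1.889, 2.509, -0.002]
ft_force: [-1.0, -0.5, -3.7]
grip_width: 0.434
grip_force: 30.0
```

carry_out:
  steps:
    - [0, 0, 0, 0, 0, 0, 0.2]
    - [0, 0, 0, 0, 0, -1, 0.2]
    - [0, 0, 0, 0, 0, -2.5, 0.2]
    - [0, 0, 0, 0, 0, -4.5, 0.2]
    - [0, 0, 0, 0, 0, -6.5, 0.2]
    - [0, 0, 0, 0, 0, -8.5, 0.2]
    - [0, 0, 0, 0, 0, -9.8, 0.2]
    - [0, 0, 0, 0, 0, -10.6, 0.2]
    - [0, 0, 0, 0, 0, -11.1, 0.2]
    - [0, 0, 0, 0, 0, -11.4, 0.2]
    - [0, 0, 0, 0, 0, -11.6, 0.2]
    - [0, 0, 0, 0, 0, -11.6, 0.2]

```text
time: 12.5
position: [0.5142, -0.2405, 0.1369]
tool_rot: [1.883, 2.514, 0.0]
ft_force: [-0.1, 0.5, -3.5]
grip_width: 0.432
grip_force: 30.0
```

Final 4 mm, slowly.

carry_out:
  steps:
    - [0, 0, 0, 0, 0, -0.1, 0.2]
    - [0, 0, 0, 0, 0, -0.15, 0.2]
    - [0, 0, 0, 0, 0, -0.2, 0.2]
    - [0, 0, 0, 0, 0, -0.25, 0.2]
    - [0, 0, 0, 0, 0, -0.3, 0.2]
    - [0, 0, 0, 0, 0, -0.35, 0.2]
    - [0, 0, 0, 0, 0, -0.4, 0.2]
    - [0, 0, 0, 0, 0, -0.4, 0.2]
    - [0, 0, 0, 0, 0, -0.4, 0.2]

```text
time: 13.4
position: [0.514, -0.2404, 0.1326]
tool_rot: [1.883, 2.514, 0.0]
ft_force: [0.3, -0.1, -2.6]
grip_width: 0.432
grip_force: 30.0
```

carry_out:
  steps:
    - [0, 0, 0, 0, 0, -0.03, 0.2]
    - [0, 0, 0, 0, 0, -0.06, 0.2]
    - [0, 0, 0, 0, 0, -0.06, 0.2]

```text
time: 13.7
position: [0.5141, -0.2404, 0.1326]
tool_rot: [1.883, 2.514, -0.0]
ft_force: [-2.3, 1.6, 2.0]
grip_width: 0.439
grip_force: 30.0
```

carry_out:
  steps:
    - [0, 0, 0, 0, 0, 0, 0.5]
    - [0, 0, 0, 0, 0, 0, 0.6]
    - [0, 0, 0, 0, 0, 0, 0.7]
    - [0, 0, 0, 0, 0, 0, 0.8]
    - [0, 0, 0, 0, 0, 0, 0.9]
    - [0, 0, 0, 0, 0, 0, 1]
    - [0, 0, 0, 0, 0, 0, 1]
    - [0, 0, 0, 0, 0, 0, 1]

```text
time: 14.5
position: [0.514, -0.2404, 0.132]
tool_rot: [1.883, 2.515, 0.0]
ft_force: [0.2, 0.4, 0.4]
grip_width: 0.98
grip_force: 0.0
```

carry_out:
  steps:
    - [0, 0, 0, 0, 0, 1, 1]
    - [0, 0, 0, 0, 0, 3, 1]
    - [0, 0, 0, 0, 0, 6, 1]
    - [0, 0, 0, 0, 0, 9, 1]
    - [0, 0, 0, 0, 0, 12, 1]
    - [0, 0, 0, 0, 0, 15, 1]
    - [0, 0, 0, 0, 0, 18, 1]
    - [0, 0, 0, 0, 0, 20, 1]
    - [0, 0, 0, 0, 0, 20, 1]

```text
time: 15.4
position: [0.5155, -0.2406, 0.3362]
tool_rot: [1.879, 2.509, 0.002]
ft_force: [0.6, 0.5, 0.9]
grip_width: 0.999
grip_force: 0.0
```

Run:
```python
from meas import *
from bench import ctrl
d=ctrl.get_image("scene"); np.savez("scene3.npz",**d); e=ctrl.get_image("top"); np.savez("top3.npz",**e)
s=ctrl.get_state(); print(s["time"],s["position"],s["ft_force"],s["grip_width"],s["joint_positions"])
cv2.imwrite("pics/back.png",np.clip(np.hstack([cv2.resize(d["pixels"][60:240,200:360],None,fx=2.25,fy=2.25),cv2.resize(e["pixels"][280:380,140:250],None,fx=4.05,fy=4.05)])[...,::-1]*1.4,0,255).astype(np.uint8))
# clamp: handle. top-view red quad + scene red quad
S=V(d);T=V(e)
print("S red",red(S,(495,205,60,75)).round(1).tolist()); print("T red",red(T,(150,305,30,50)).round(1).tolist())
# expected clamp geometry: sample axes heading 97.1(label)/95 stage
st=np.array([.5015,.1941]); 
for yaw in(95,97):
    u=np.array([np.cos(np.radians(yaw)),np.sin(np.radians(yaw))]); print("pivot",st+.06*u,"sample origin from label",np.array([.5173,.1359])+.024*u)
```

```text
15.5 [ 0.514  -0.2403  0.3323] [ 0.3232 -0.0889 -0.416 ] 0.9959458188760771 [ 0.8139  0.1413 -0.4763  1.4665  0.0648  1.5486  0.6256]
S red [[534.9, 221.9], [537.1, 244.4], [520.4, 267.1], [513.1, 265.1], [510.9, 242.1], [527.6, 221.1]]
T red [[166.1, 314.1], [169.4, 344.9], [161.6, 346.4], [158.1, 318.4]]
pivot [0.4963 0.2539] sample origin from label [0.5152 0.1598]
pivot [0.4942 0.2537] sample origin from label [0.5144 0.1597]
```

View pics/back.png

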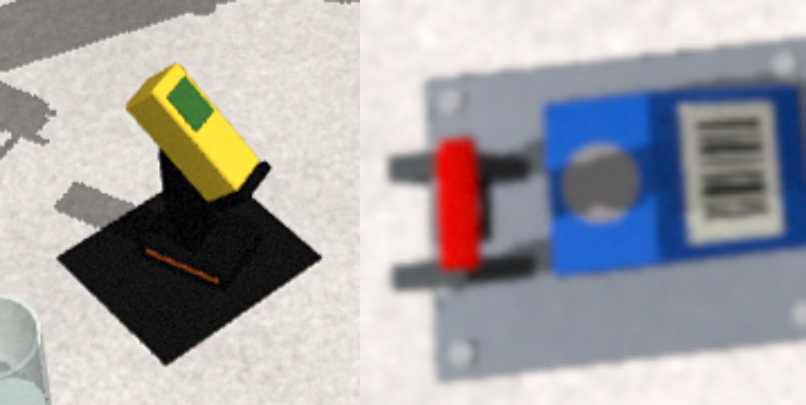

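The picture shows the scanner standing upright on the mat, the sample unmoved and the clamp still upright. Next I'll plan the clamp swing.

Run:
```python
from meas import *
S=V("scene3.npz");T=V("top3.npz")
print("handle end", T.plane((163.8,331),.251), S.plane((531,226),.251))
# triangulated upper-end corners: T +x end of far(+y) edge etc.
u=np.array([np.cos(np.radians(95)),np.sin(np.radians(95))]); pv=np.array([.4963,.2539])
for P in (T.plane((163.8,331),.251),): d=P[:2]-pv; print("u,lat",d@u,d@np.array([-u[1],u[0]]))
print(tri(S,(534.9,221.9),T,(161.6,346.4)),tri(S,(527.6,221.1),T,(169.4,344.9)),tri(S,(510.9,242.1),T,(166.1,314.1)))
p0=np.array([.514,-.2403,.3323])
w=.010
for th in(1.45,1.3,1.15,1.0,.85,.7,.55,.4,.25,.1,0):
    r=.119; a=-r*np.cos(th)+.007*np.sin(th)+w; z=.112+r*np.sin(th)+.007*np.cos(th)
    X=np.r_[pv+a*u,z]; print(th,X.round(3),"delta cm",((X-p0)*100).round(1))
```

```text
handle end [0.4984 0.2048 0.251 ] [0.4933 0.2098 0.251 ]
u,lat -0.049079027227977814 0.002215873270411372
(array([0.4761, 0.2086, 0.2418]), np.float64(0.8610289251698076), np.float64(1.1436165032818093)) (array([0.4775, 0.1996, 0.2359]), np.float64(0.2885295077385648), np.float64(0.38455765551892385)) (array([0.5248, 0.2048, 0.2423]), np.float64(0.37871697237636176), np.float64(0.4859494646039441))
1.45 [0.496 0.256 0.231] delta cm [ -1.8  49.7 -10.1]
1.3 [0.498 0.239 0.229] delta cm [ -1.6  47.9 -10.4]
1.15 [0.499 0.222 0.223] delta cm [ -1.5  46.2 -10.9]
1.0 [0.501 0.206 0.216] delta cm [ -1.3  44.6 -11.6]
0.85 [0.502 0.191 0.206] delta cm [ -1.2  43.1 -12.6]
0.7 [0.503 0.178 0.194] delta cm [ -1.1  41.8 -13.8]
0.55 [0.504 0.166 0.18 ] delta cm [ -1.   40.7 -15.2]
0.4 [0.505 0.157 0.165] delta cm [ -0.9  39.8 -16.8]
0.25 [0.505 0.151 0.148] delta cm [ -0.9  39.1 -18.4]
0.1 [0.506 0.147 0.131] delta cm [ -0.8  38.7 -20.1]
0 [0.506 0.145 0.119] delta cm [ -0.8  38.6 -21.3]
```

The handle end triangulates to (0.50, 0.205, 0.242), so the clamp starts at about 1.2 rad. I'll pass over it with the gripper shut and come down behind it.

carry_out:
  steps:
    - [0, 0, -1, 0, 2, 0.5, 0.8]
    - [0, 0, -2, -0.2, 6, 1, 0.6]
    - [0, 0, -3, -0.4, 10.5, 1.5, 0.4]
    - [0, 0, -4, -0.5, 15, 2, 0.2]
    - [0, 0, -5, -0.7, 19.5, 2, 0]
    - [0, 0, -6, -0.9, 24, 2, 0]
    - [0, 0, -7, -1, 28.5, 2, 0]
    - [0, 0, -8, -1.2, 33, 2, 0]
    - [0, 0, -9, -1.4, 37.5, 2, 0]
    - [0, 0, -10, -1.5, 42, 2, 0]
    - [0, 0, -11.3, -1.7, 46.5, 2, 0]
    - [0, 0, -11.3, -1.8, 50, 2, 0]

```text
time: 16.7
position: [0.4944, 0.2622, 0.3507]
tool_rot: [-2.119, -2.318, 0.002]
ft_force: [1.2, 0.6, -1.0]
grip_width: 0.034
grip_force: 0.0
```

carry_out:
  steps:
    - [0, 0, 0, 0, 1.5, 0, 0]
    - [0, 0, 0, 0, 1.5, 0, 0]
    - [0, 0, 0, 0, 1.5, -2, 0]
    - [0, 0, 0, 0, 1.5, -5, 0]
    - [0, 0, 0, 0, 1.5, -8, 0]
    - [0, 0, 0, 0, 1.5, -11, 0]
    - [0, 0, 0, 0, 1.5, -12.6, 0]
    - [0, 0, 0, 0, 1.5, -12.6, 0]
    - [0, 0, 0, 0, 1.5, -12.6, 0]

```text
time: 17.6
position: [0.4965, 0.2742, 0.2266]
tool_rot: [2.122, 2.316, 0.001]
ft_force: [0.1, -0.3, 0.8]
grip_width: 0.006
grip_force: 0.0
```

carry_out:
  steps:
    - [0, 0, 0, 0.1, -1.5, 0, 0]
    - [0, 0, 0, 0.1, -3, 0, 0]
    - [0, 0, 0, 0.2, -4.2, 0, 0]
    - [0, 0, 0, 0.2, -5.2, -0.4, 0]
    - [0, 0, 0, 0.3, -6, -0.7, 0]
    - [0, 0, 0, 0.4, -6.8, -1.1, 0]
    - [0, 0, 0, 0.5, -7.6, -1.6, 0]
    - [0, 0, 0, 0.5, -8.3, -2.1, 0]
    - [0, 0, 0, 0.6, -9, -2.7, 0]
    - [0, 0, 0, 0.6, -9.6, -3.3, 0]
    - [0, 0, 0, 0.6, -9.6, -3.3, 0]

```text
time: 18.7
position: [0.5014, 0.1771, 0.1916]
tool_rot: [-2.123, -2.315, 0.004]
ft_force: [-0.2, -0.6, 0.1]
grip_width: -0.002
grip_force: 0.0
```

Run:
```python
from meas import *
from bench import ctrl
d=ctrl.get_image("scene"); e=ctrl.get_image("top")
s=ctrl.get_state(); print(s["time"],s["position"],s["ft_force"])
cv2.imwrite("pics/push.png",np.clip(np.hstack([cv2.resize(d["pixels"][200:360,390:570],(405,360)),cv2.resize(e["pixels"][280:380,140:250],(396,360))])[...,::-1]*1.4,0,255).astype(np.uint8))
```

```text
18.8 [0.5016 0.1784 0.1926] [0.0218 0.4582 0.337 ]
```

View pics/push.png

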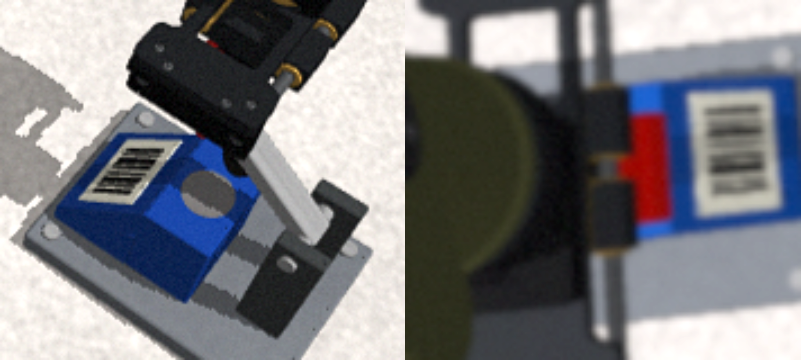

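The clamp follows the fingers, with the handle now tilted over the sample. Continuing down the arc.

carry_out:
  steps:
    - [0, 0, 0, 0.1, -0.6, -0.7, 0]
    - [0, 0, 0, 0.1, -1.2, -1.4, 0]
    - [0, 0, 0, 0.2, -1.7, -2.1, 0]
    - [0, 0, 0, 0.2, -2.1, -2.9, 0]
    - [0, 0, 0, 0.2, -2.4, -3.7, 0]
    - [0, 0, 0, 0.2, -2.7, -4.6, 0]
    - [0, 0, 0, 0.3, -2.9, -5.4, 0]
    - [0, 0, 0, 0.3, -3.1, -6.2, 0]
    - [0, 0, 0, 0.3, -3.3, -6.8, 0]
    - [0, 0, 0, 0.3, -3.3, -7.1, 0]
    - [0, 0, 0, 0.3, -3.3, -7.3, 0]
    - [0, 0, 0, 0.3, -3.3, -7.3, 0]

```text
time: 20.0
position: [0.505, 0.1457, 0.1198]
tool_rot: [-2.121, -2.317, 0.0]
ft_force: [-0.6, 0.4, -0.0]
grip_width: 0.007
grip_force: 0.0
```

carry_out:
  steps:
    - [0, 0, 0, 0, 0, -0.1, 0]
    - [0, 0, 0, 0, 0, -0.2, 0]
    - [0, 0, 0, 0, 0, -0.2, 0]

```text
time: 20.3
position: [0.5053, 0.1459, 0.1193]
tool_rot: [2.121, 2.316, 0.0]
ft_force: [-2.6, -0.8, 8.2]
grip_width: 0.009
grip_force: 4.0
```

carry_out:
  steps:
    - [0, 0, 0, 0, 0, -0.05, 0]
    - [0, 0, 0, 0, 0, -0.1, 0]
    - [0, 0, 0, 0, 0, -0.1, 0]

```text
time: 20.6
position: [0.5053, 0.1459, 0.1192]
tool_rot: [2.121, 2.316, -0.0]
ft_force: [-5.3, -1.6, 13.7]
grip_width: 0.001
grip_force: 7.0
```

carry_out:
  steps:
    - [0, 0, 0, 0, 0, 0.5, 0]
    - [0, 0, 0, 0, 0, 2, 0]
    - [0, 0, 0, 0, 1, 5, 0]
    - [0, 0, 0, 0, 3, 9, 0]
    - [0, 0, 0, 0, 5, 13, 0]
    - [0, 0, 0, 0, 2, 17, 0]
    - [0, 0, 0, 0, -2, 20, 0]
    - [0, 0, 0, 0, -6.5, 20, 0]
    - [0, 0, 0, 0, -11, 20, 0]
    - [0, 0, 0, 0, -15.5, 20, 0]
    - [0, 0, 0, 0, -18, 20, 0]
    - [0, 0, 0, 0, -18, 20, 0]

```text
time: 21.8
position: [0.5048, -0.0396, 0.3175]
tool_rot: [2.13, 2.307, -0.001]
ft_force: [-0.1, -0.4, -0.4]
grip_width: 0.007
grip_force: 0.0
```

Run:
```python
from meas import *
from bench import ctrl
d=ctrl.get_image("scene")
s=ctrl.get_state(); print(s["time"],s["position"],s["ft_force"])
cv2.imwrite("pics/end.png",np.clip(cv2.resize(d["pixels"],(800,600))[...,::-1]*1.4,0,255).astype(np.uint8))
```

```text
21.85 [ 0.5049 -0.0363  0.3175] [-0.2962  0.0727  0.9803]
```

View pics/end.png

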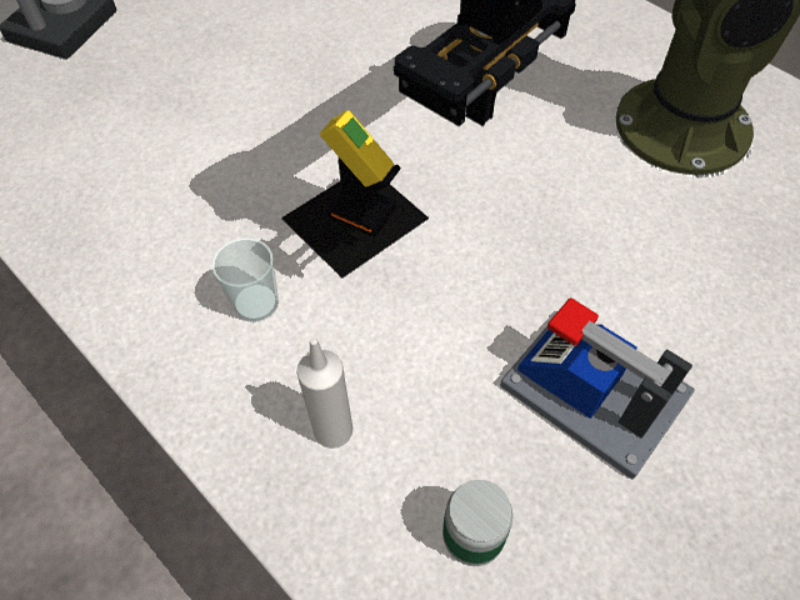

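The clamp is level over the sample (red handle at about (573,320) in this view). The scanner stands on its mat at (360,170), the bystanders are unmoved and the arm is clear, so I'm handing the job in.

```bash
python3 -c "
from bench import ctrl
print(ctrl.close_job())"
```

```text
the job is handed in; nothing more can be done
None
```

I handed the job in at about 22 s: I held the scanner on the barcode for about 3 s from about 100 mm, stood it back upright on its mat, then swung the clamp fully down, leaving the sample and bystanders in place; no verdict was returned.

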